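Unstack the washed things on the sink shelf and set each on its own place

TASK

Take the stack on the sink shelf apart and set each thing in the middle of its own place: the amber egg cup on the round cork coaster, the upturned mug on the square blue tile, and the steel sugar canister on the round wooden pot stand, after moving the green scoop that lies there onto the long white rest, where it should lie flat along the rest's length. Set things down gently without dropping or tipping them, leave them standing just as they stand now (the mug stays mouth down), and leave the jar and the terracotta cup alone.

Things in the scene. Friction and masses are not known exactly. Their poses are not given: they have to be found in the camera images.
- egg_cup_mid (a point): Amber glass egg cup, mouth up, on top of the stack; 54 mm high. Foot 38 mm across, stem 18 mm, bowl 42 mm across in its upper 28 mm (rim 3 mm thick). The point is on its axis half-way up, 27 mm above its underside; z up. Round: its yaw does not matter. Grip the bowl from outside, about 13 mm above the point.
- mug_mid (a point): Small white ceramic mug with a blue band, upturned (mouth down), the middle of the stack, on the canister's lid; 64 mm high, 56 mm across up to 48 mm, then narrowing to 50 mm at the top. The point is on its axis half-way up, 32 mm above its underside; z up. The handle sticks out along its own -x to 52 mm from the axis: grip it across its own y.
- canister_mid (a point): Round stainless steel sugar canister, the bottom of the stack, lid fixed shut; 70 mm high, 66 mm across (lid, the top 14 mm: 68 mm). The point is on its axis half-way up, 35 mm above its underside; z up. The lid's hinge is at its own +x, a small black thumb tab at -x (each reaching up to 44 mm from the axis): grip it across its own y.
- scoop_mid (a point): Green scoop lying flat on the pot stand. Open box bowl 60 long, 42 wide, 28 mm high; handle 72 long, 16 wide, 17 to 25 mm above the underside. The point is at mid-length (of 132), 14 mm above the underside; x runs from handle to bowl, z up. Grip the bowl across own y at its middle, 36 mm along +x from the point, 21 mm or more above the underside so the fingertips clear what it lies on.
- coaster_top (a point): Round cork coaster, 80 mm across and 6 mm thick, fixed: the egg cup's place. The point is the centre of its top face.
- tile_top (a point): Square blue ceramic tile, 100 x 100 mm, 8 mm thick, fixed: the mug's place. The point is the centre of its top face; z up.
- pot_stand_top (a point): Round wooden pot stand with two dark rings, 110 mm across and 14 mm thick, fixed: the canister's place. The point is the centre of its top face. The scoop lies on it at the start.
- rest_top (a point): Long flat white rest with a grey edge, 170 mm long, 80 mm wide, 6 mm thick, no rim, fixed: the scoop's place. The point is the centre of its top face; x runs along its length, z up. The scoop may point either way along it.
- jar: Bystander: closed clear glass jar with a red cap, 60 mm across, 95 mm high. Origin at the centre of its underside.
- pot: Bystander: empty terracotta cup, 72 mm across at the rim, 70 mm high. Origin at the centre of its underside.
Mind the look-alikes: they are no part of the job. Leave any pink look-alike of the part that bears mug_mid alone. Leave any purple look-alike of the part that bears canister_mid alone.

How it is judged (in metres and radians):
At the end, for the whole second after the job is handed in: Egg cup on coaster, upturned mug on tile, canister on pot stand, scoop on rest: each middle within 15 mm of its place's middle, standing on it (height within 6 mm), upright or flat within 7 degrees, at rest; scoop within 15 degrees of the rest's length, either way round (horizontal distance between egg_cup_mid and coaster_top below 0.015 m and z of egg_cup_mid in the frame of coaster_top between 0.021 and 0.033 m and angle between each of egg_cup_mid, mug_mid, canister_mid, scoop_mid's own z axis and vertical below 0.12 rad and linear speed of each of egg_cup, mug, canister, scoop below 0.02 m/s and angular speed of each of egg_cup, mug, canister, scoop below 0.2 rad/s and horizontal distance between mug_mid and tile_top below 0.015 m and z of mug_mid in the frame of tile_top between 0.026 and 0.038 m and horizontal distance between canister_mid and pot_stand_top below 0.015 m and z of canister_mid in the frame of pot_stand_top between 0.029 and 0.041 m and horizontal distance between scoop_mid and rest_top below 0.015 m and z of scoop_mid in the frame of rest_top between 0.008 and 0.02 m and angle between the x axis of scoop_mid and the x axis of rest_top, either way round below 0.26 rad); the robot touches nothing.
It fails at once if the egg cup, mug, canister or scoop is tipped over (angle between any of egg_cup_mid, mug_mid, canister_mid, scoop_mid's own z axis and vertical above 0.7 rad).
It fails at once if the egg cup, mug, canister or scoop is let go more than 25 mm above its place ((horizontal distance between egg_cup_mid and coaster_top below 0.04 m and z of egg_cup_mid in the frame of coaster_top above 0.052 m and contact force between the fingers and egg_cup below 0.02 N) or (horizontal distance between mug_mid and tile_top below 0.04 m and z of mug_mid in the frame of tile_top above 0.057 m and contact force between the fingers and mug below 0.02 N) or (horizontal distance between canister_mid and pot_stand_top below 0.04 m and z of canister_mid in the frame of pot_stand_top above 0.06 m and contact force between the fingers and canister below 0.02 N) or (horizontal distance between scoop_mid and rest_top below 0.04 m and z of scoop_mid in the frame of rest_top above 0.039 m and contact force between the fingers and scoop below 0.02 N)).
It fails at once if the glass jar is pushed more than 25 mm or knocked over (distance of jar from where it was at the start of the episode above 0.025 m or angle between jar's own z axis and vertical above 0.4 rad).
It fails at once if the terracotta cup is pushed more than 25 mm or knocked over (distance of pot from where it was at the start of the episode above 0.025 m or angle between pot's own z axis and vertical above 0.4 rad).
It also fails if it takes over 134 s, if anything falls off the work surface, if the arm or the gripper's body presses on something with over 40 N, if the wrist force passes 120 N, or if a joint passes its speed limit or range.

ROBOT

A 6-joint arm with a two-finger parallel gripper is mounted at the origin on the work surface. World frame = base frame: x ahead of the robot, y to its left, z up, the work surface at z = 0. Lengths are in mm, angles in rad, forces in N, time in s.
With the tool pointing down it reaches from about 300 to 775 mm from the base axis. Payload 14.6 kg.
Tool frame: the origin (TCP) lies on the centre line of the jaws, within the pads' length; the fingertips stand ahead of it and the grasp point (between the pads) is the TCP (manip.tip_reach is the z of the fingertips in the tool frame, in mm); z points along the fingers, y is the direction in which the jaws open and shut (so a half turn about z gives the same grasp; the last joint's range is limited). The gripper opens to 94 mm and grips with 3 to 60 N. Pads are 16 mm wide; open, the fingers measure 119 mm over their backs; the gripper's body (75 mm by 177 mm) begins 78 mm behind the grasp point.
Start: joints at [1.221, 0.3, 1.521, -0, 1.321, -0.067], TCP at [153.473, 528.143, 224.446] pointing down, gripper open.
Joint ranges: [-3.03, 3.03], [-0.79, 2.21], [0.23, 2.52], [-1.04, 4.18], [0, 3.07], [-2.55, 2.55]. Speed limits (rad/s): [2.22, 2.22, 2.57, 3.14, 3.14, 3.14].

INTERFACE

Orientations are given as [roll, pitch, yaw] about the fixed x, y, z axes, in that order (R = Rz(yaw) Ry(pitch) Rx(roll)).
In Python, from cell import manip, camera, search_frame, masks_of, tip_of gives the robot as it stands.
- The arm moves only by the tool send_rows, never from a script. Its argument "plan" is a list of rows, each an object with "travel": the shift along the tool's x, y, z in mm, a list of three; "delta_rot": the turn, a rotation vector about the tool's x, y, z in degrees, a list of three; "fingers": the gripper's target within -1 to 1 (shut at 1, half-way at 0, fully open at -1). In form: [{"travel": [dx, dy, dz], "delta_rot": [wx, wy, wz], "fingers": fingers}, ...]. A call has 1 to 20 rows; each row shifts and turns the commanded pose from where the row before left it, along the tool's axes as they then stand; what a row does not reach is not made up. A row lasts 1/8 s, in which the tool goes at most 62.5 mm and 10.7 degrees, less where a joint would pass 70% of its speed; a pose out of reach is approached as far as the arm can. A call is refused whole if a number of a shift passes 62.5 or a number of a turn 10.7, either way. A call with a gripper value outside its range is refused whole. The fingers move at their own pace and stop on an object; "grip_force" is the grip in N (left out, the last holds). Time passes only in rows, so rows that do not move let the fingers close. It gives the time, the measured TCP pose, the force and the opening at its end, in the units of the state.
- manip.read_state(): the state, without advancing time (a new reading comes with each control period).
- camera(name): name is "scene" or "top" or "wrist"; returns a dict with "color" (420x560x3 uint8, red, green, blue), "z_map" (420x560 float32, mm along the optical axis (not along the pixel's ray), 0 where there is no reading), "fov_y" (degrees; the focal length in pixels is half the picture's height over the tangent of half this angle, whatever the lens; pixels are square), "cx", "cy" (the principal point, pixels), "k1" (the pictures are not rectified: a ray, as slopes to the right and down, at radius r is drawn at 1 + k1 r^2 times it, then the intrinsics apply), "world_from_camera" (4x4, takes a point from camera to world coordinates); the wrist camera has in their place "tool_from_camera" (4x4, takes a point from camera to tool coordinates, whose origin is the TCP and whose axes are the flange's). Camera axes: x right, y up, looking along -z (the intrinsics and any distortion apply to the point x, -y, -z); pixel columns grow to the right and rows downward; lengths in mm; the calibration is good to about 2 mm. A picture is of the moment at which its call begins: read the wrist's pose just before it.
- manip.sign_off(): hands the job in, once; it reports no verdict.
Trained networks look in the newest picture that a camera, given by its name, has taken for a name from the list of things; names that differ only in an ending like _2 or _b are one class to them, and where a whole thing is asked for, a point or a joint stands for the part that bears it (a point fixed in the world has none). Each returns a list of dicts, best first, with "confidence" (0 to 1); they miss things now and then, are a little off and sometimes report something else, mostly with a low value. They report only what shows in the picture. A call takes as long as a camera call. They do not tell look-alikes from the thing itself.
- search_frame(name, camera): "at" ([x, y, z] in mm, in the coordinates of the camera as it stood for that picture, good to about 4 mm: the middle of the surface that is visible of it).
- masks_of(name, camera): "region" (420x560 bool, what is visible of it).
- tip_of(name, camera): "at" ([x, y, z] in mm, in the coordinates of the camera as it stood for that picture, good to about 4 mm: a listed point, or the origin of a listed thing).
The state is a dict: "clock": time; "joints": joint angles; "qd": joint speeds; "effort": joint torques, N m; "eef_pos": TCP position; "eef_rot": TCP orientation; "wrist_force": force on the tool from outside, world axes, zero at the start; "moment": the same for the moment, N m; "finger_gap": finger opening in mm.
Only numpy, scipy, OpenCV 4.12 (cv2) and the standard library are available. Lean on these libraries where they do the work, as an engineer would, in place of code of your own. Each camera call takes 0.05 s, during which the arm holds its last target. There are 200 camera calls.

## Working session

There is one attempt and no reset: what is moved stays moved. The work goes in short steps, Python scripts to look and compute and a tool call to move; the robot and the scene stay as the last step left them, time stands still between calls to the robot, and variables do not carry over. Pictures are saved under pics/ and viewed, about 12 in all and at most 16, crops included, and the job is handed in when it is done.

Besides the shell and the picture viewer there is one more tool, called by a JSON object that holds its "name" and its "arguments". send_rows: Moves the arm, as the interface text tells. Its arguments: {"type":"object","properties":{"plan":{"type":"array"},"grip_force":{"type":"number"}},"required":["plan"]}

```bash
ls; mkdir -p pics; cat > h.py <<'E'
import numpy as np, cv2
from cell import manip, camera, search_frame, masks_of, tip_of
from scipy.spatial.transform import Rotation as R
def T_tool():
    s=manip.read_state(); T=np.eye(4); T[:3,:3]=R.from_euler('xyz',s['eef_rot']).as_matrix(); T[:3,3]=s['eef_pos']; return T
def shot(n):
    T=T_tool(); c=camera(n)
    c['W']=c['world_from_camera'] if n!='wrist' else T@c['tool_from_camera']
    c['W']=np.array(c['W']); return c
def save(c,f): cv2.imwrite('pics/'+f,c['color'][:,:,::-1])
def w(c,p): return (c['W']@np.append(p,1))[:3]
def K(c):
    f=210/np.tan(np.radians(c['fov_y'])/2); return np.array([[f,0,c['cx']],[0,f,c['cy']],[0,0,1]])
def cloud(c,m=None):
    z=c['z_map']; m=(z>0) if m is None else (m&(z>0)); v,u=np.nonzero(m)
    q=cv2.undistortPoints(np.stack([u,v],1).astype(float)[:,None],K(c),np.array([c['k1'],0,0,0.]))[:,0]
    d=z[v,u]; P=np.stack([q[:,0]*d,-q[:,1]*d,-d],1)
    return P@c['W'][:3,:3].T+c['W'][:3,3],(v,u)
E
python3 - <<'E'
from h import *
print(manip.tip_reach, manip.read_state())
for n in ['top','scene']:
    c=shot(n); save(c,n+'0.png'); print(n,c['fov_y'],c['k1'],c['W'][:3,3].round())
    for o in 'egg_cup_mid mug_mid canister_mid scoop_mid coaster_top tile_top pot_stand_top rest_top jar pot'.split():
        print(o,[(round(d['confidence'],2),w(c,d['at']).round().tolist()) for d in tip_of(o,n)])
E
```

```text
pics
19.0 {'clock': 0.0, 'joints': array([ 1.22139052e+00,  3.00442946e-01,  1.52158235e+00, -2.63944583e-05,
        1.32070639e+00, -6.66059821e-02]), 'qd': array([-0.00140714,  0.00069977,  0.00019853, -0.00072844, -0.00148446,
       -0.00184079]), 'effort': array([-1.01110843e-03, -5.31799793e+01, -3.52731085e+01,  7.06894859e-02,
        2.43659673e-02, -1.68386773e-04]), 'eef_pos': array([153.40345991, 527.91973696, 223.90122821]), 'eef_rot': array([-3.14045444e+00, -5.03012196e-05,  2.85879935e+00]), 'wrist_force': array([-0.69064414, -0.35426384,  0.24251326]), 'moment': array([-0.04212157, -0.00264746, -0.01298433]), 'finger_gap': 93.87928750207091}
top 53.33976774589297 0.0375564117297076 [ 297.   -8. 1144.]
egg_cup_mid [(0.84, [436.0, 67.0, 169.0]), (0.49, [644.0, 105.0, 27.0])]
mug_mid [(0.64, [407.0, -62.0, 35.0]), (0.52, [437.0, 64.0, 106.0])]
canister_mid [(0.92, [480.0, 192.0, 35.0]), (0.52, [440.0, 63.0, 33.0]), (0.33, [644.0, 105.0, 32.0])]
scoop_mid [(0.9, [644.0, 105.0, 31.0]), (0.28, [441.0, 68.0, 163.0])]
coaster_top [(0.98, [578.0, 308.0, 8.0])]
tile_top [(0.77, [586.0, -290.0, 5.0])]
pot_stand_top [(0.7, [606.0, 112.0, 17.0])]
rest_top [(0.91, [609.0, -93.0, 13.0])]
jar [(0.93, [387.0, -352.0, 0.0])]
pot [(0.73, [405.0, 352.0, -5.0])]
scene 52.926830250699204 -0.052543189107644 [1024.  684.  917.]
egg_cup_mid [(0.66, [443.0, 62.0, 157.0])]
mug_mid [(0.97, [402.0, -68.0, 27.0]), (0.9, [430.0, 66.0, 104.0])]
canister_mid [(0.97, [477.0, 192.0, 34.0]), (0.64, [439.0, 62.0, 31.0])]
scoop_mid [(0.97, [643.0, 108.0, 31.0])]
coaster_top [(0.78, [576.0, 303.0, 7.0])]
tile_top [(0.94, [586.0, -285.0, 4.0])]
pot_stand_top [(0.94, [603.0, 112.0, 15.0])]
rest_top [(0.66, [606.0, -93.0, 8.0]), (0.16, [433.0, 66.0, 104.0])]
jar [(0.96, [387.0, -352.0, 3.0])]
pot [(0.79, [401.0, 351.0, -3.0])]
```

View pics/top0.png

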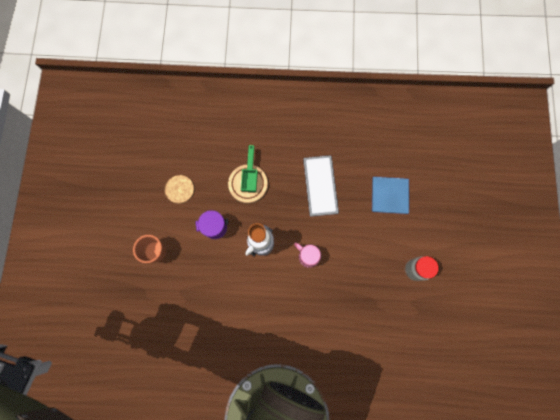

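View pics/scene0.png

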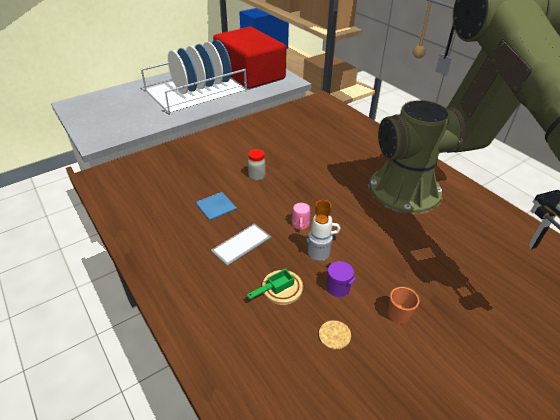

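Top view: the stack is at pixel (260,240), with the mug handle toward the lower left. The scoop is on its stand at (248,184), the rest at (320,186), the tile at (391,195) and the coaster at (179,188). Purple and pink decoys stand near the stack. Next I'll fit the geometry.

```bash
python3 - <<'E'
from h import *
for n in ['top','scene']:
    c=shot(n); print(n)
    for o in 'coaster_top tile_top pot_stand_top rest_top scoop_mid mug_mid canister_mid egg_cup_mid'.split():
        for d in masks_of(o,n)[:3]:
            m=d['region']
            if m.sum()<20: continue
            P,_=cloud(c,m)
            if len(P)<10: continue
            z=np.median(P[:,2]); Q=P[abs(P[:,2]-z)<12][:,:2].astype(np.float32)
            (cx,cy),(a,b),t=cv2.minAreaRect(Q); cc=cv2.minEnclosingCircle(Q)
            print(o,round(d['confidence'],2),m.sum(),'zmed',z.round(1),'zmin/max',P[:,2].min().round(),P[:,2].max().round(),'rect',np.round([cx,cy,a,b,t],1),'circ',np.round([*cc[0],cc[1]],1))
E
```

```text
top
coaster_top 0.78 631 zmed 6.5 zmin/max -3.0 15.0 rect [580.1 303.1  80.5  76.7  48. ] circ [581.5 303.   41.3]
tile_top 0.64 1260 zmed 8.5 zmin/max -1.0 15.0 rect [ 589.9 -286.    98.1  101.5   89.1] circ [ 587.6 -285.3   67.3]
pot_stand_top 0.61 740 zmed 14.9 zmin/max 2.0 22.0 rect [601.8 111.4 104.9 105.4  88.4] circ [602.8 111.6  54.7]
rest_top 0.55 1680 zmed 6.7 zmin/max -3.0 14.0 rect [610.2 -92.4 172.1  83.3   7.8] circ [609.4 -93.7  92.5]
scoop_mid 0.6 513 zmed 28.5 zmin/max -3.0 48.0 rect [641.3 109.   46.1 131.4  89.9] circ [640.3 108.5  66.7]
mug_mid 0.76 401 zmed 63.5 zmin/max -4.0 69.0 rect [405.5 -67.4  50.8  52.4   1.9] circ [408.8 -63.8  30.1]
mug_mid 0.55 261 zmed 128.0 zmin/max 68.0 182.0 rect [425.8  64.9  34.6  66.6  25.7] circ [427.8  66.1  35.4]
canister_mid 0.77 184 zmed 65.4 zmin/max -3.0 126.0 rect [430.9  51.8  39.6  85.   64.5] circ [437.3  65.4  42.5]
canister_mid 0.68 613 zmed 6.5 zmin/max -1.0 15.0 rect [579.8 301.3  78.7  74.6  48.3] circ [580.3 302.3  40.4]
canister_mid 0.65 689 zmed 69.6 zmin/max -3.0 77.0 rect [476.1 196.2  70.9  67.7  59.4] circ 
[... 445 characters left out ...]
7  46.3] circ [602.  111.9  57.5]
rest_top 0.96 1219 zmed 6.6 zmin/max -3.0 13.0 rect [606.4 -96.8 178.7  90.9   8.6] circ [605.  -91.4  95.4]
scoop_mid 0.56 602 zmed 34.5 zmin/max -3.0 46.0 rect [642.6 105.5  45.7 132.3  88.8] circ [641.7 107.3  67.3]
mug_mid 0.6 467 zmed 107.2 zmin/max -4.0 140.0 rect [436.7  81.5  35.3  78.1  54.5] circ [428.9  70.6  39.1]
canister_mid 0.64 835 zmed 67.1 zmin/max -1.0 75.0 rect [477.  197.8  73.   68.9  63.8] circ [477.  194.8  42.5]
canister_mid 0.57 442 zmed 45.5 zmin/max 1.0 76.0 rect [452.5  79.6  27.7  63.4  48.8] circ [447.9  74.4  32.3]
egg_cup_mid 0.52 335 zmed 171.5 zmin/max -2.0 190.0 rect [440.5  65.9  43.1  38.5  33.3] circ [440.4  65.4  22. ]
```

```bash
cat >> h.py <<'E'
def go(x,y,z,jaw=None):
    """print the tool-axis shift to (x,y,z) and turn about tool z (deg) to align jaws with world angle jaw(deg)"""
    s=manip.read_state(); T=T_tool(); d=T[:3,:3].T@(np.array([x,y,z])-T[:3,3])
    a=np.degrees(np.arctan2(T[1,1],T[0,1])); t=None
    if jaw is not None: t=-((jaw-a+90)%180-90)
    print('t',round(s['clock'],2),'pos',T[:3,3].round(1),'shift',d.round(1),'jaw',a.round(1),'turn',t,'j6',s['joints'][5].round(2),'gap',s['finger_gap'].round(1),'F',s['wrist_force'].round(1),'tilt',np.degrees(T[:2,2]).round(2))
E
python3 -c "
from h import *
go(440,64,330)"
```

```text
Traceback (most recent call last):
  File "h.py", line 24, in go
    print('t',round(s['clock'],2),'pos',T[:3,3].round(1),'shift',d.round(1),'jaw',a.round(1),'turn',t,'j6',s['joints'][5].round(2),'gap',s['finger_gap'].round(1),'F',s['wrist_force'].round(1),'tilt',np.degrees(T[:2,2]).round(2))
                                                                                                                                         ^^^^^^^^^^^^^^^^^^^^^
AttributeError: 'float' object has no attribute 'round'
```

{"name": "send_rows", "arguments": {"plan": [{"travel":[-25,-23,-7],"delta_rot":[0,0,0],"fingers":-1},{"travel":[-25,-23,-7],"delta_rot":[0,0,0],"fingers":-1},{"travel":[-25,-23,-7],"delta_rot":[0,0,0],"fingers":-1},{"travel":[-25,-23,-7],"delta_rot":[0,0,0],"fingers":-1},{"travel":[-25,-23,-7],"delta_rot":[0,0,0],"fingers":-1},{"travel":[-25,-23,-7],"delta_rot":[0,0,0],"fingers":-1},{"travel":[-25,-23,-7],"delta_rot":[0,0,0],"fingers":-1},{"travel":[-25,-23,-7],"delta_rot":[0,0,0],"fingers":-1},{"travel":[-25,-23,-7],"delta_rot":[0,0,0],"fingers":-1},{"travel":[-25,-23,-7],"delta_rot":[0,0,0],"fingers":-1},{"travel":[-25,-23,-7],"delta_rot":[0,0,0],"fingers":-1},{"travel":[-25,-23,-7],"delta_rot":[0,0,0],"fingers":-1},{"travel":[-25,-23,-7],"delta_rot":[0,0,0],"fingers":-1},{"travel":[-25,-23,-7],"delta_rot":[0,0,0],"fingers":-1},{"travel":[-25,-23,-7],"delta_rot":[0,0,0],"fingers":-1},{"travel":[-25,-23,-7],"delta_rot":[0,0,0],"fingers":-1},{"travel":[0,0,0],"delta_rot":[0,0,0],"fingers":-1},{"travel":[0,0,0],"delta_rot":[0,0,0],"fingers":-1}], "grip_force": 15}}

```text
clock: 4.25
eef_pos: [434.6, 63.5, 336.3]
eef_rot: [3.142, -0.0, 2.859]
wrist_force: [0.8, 0.4, 0.4]
finger_gap: 94.0
```

```bash
python3 - <<'E'
from h import *
go(440,64,330)
c=shot('wrist'); save(c,'w1.png'); print(np.array(c['tool_from_camera']).round(2),c['fov_y'],c['k1'])
for o in 'egg_cup_mid mug_mid canister_mid scoop_mid pot_stand_top'.split():
    print(o,[(round(d['confidence'],2),w(c,d['at']).round().tolist()) for d in tip_of(o,'wrist')])
P,_=cloud(c)
for lo,hi in [(180,195),(128,140),(64,74)]:
    Q=P[(P[:,2]>lo)&(P[:,2]<hi)&(np.hypot(P[:,0]-440,P[:,1]-64)<75)][:,:2].astype(np.float32)
    if len(Q)>20: print(lo,len(Q),cv2.minEnclosingCircle(Q),Q.mean(0))
E
```

```text
Traceback (most recent call last):
  File "h.py", line 24, in go
    print('t',round(s['clock'],2),'pos',T[:3,3].round(1),'shift',d.round(1),'jaw',a.round(1),'turn',t,'j6',s['joints'][5].round(2),'gap',s['finger_gap'].round(1),'F',s['wrist_force'].round(1),'tilt',np.degrees(T[:2,2]).round(2))
                                                                                                                                         ^^^^^^^^^^^^^^^^^^^^^
AttributeError: 'float' object has no attribute 'round'
```

```bash
sed -i "s/s\['finger_gap'\].round(1)/round(float(s['finger_gap']),1)/" h.py; python3 - <<'E'
from h import *
go(440,64,330)
c=shot('wrist'); save(c,'w1.png'); print(np.array(c['tool_from_camera']).round(2),c['fov_y'],c['k1'])
for o in 'egg_cup_mid mug_mid canister_mid scoop_mid pot_stand_top'.split():
    print(o,[(round(d['confidence'],2),w(c,d['at']).round().tolist()) for d in tip_of(o,'wrist')])
P,_=cloud(c)
for lo,hi in [(180,195),(128,140),(64,74)]:
    Q=P[(P[:,2]>lo)&(P[:,2]<hi)&(np.hypot(P[:,0]-440,P[:,1]-64)<75)][:,:2].astype(np.float32)
    if len(Q)>20: print(lo,len(Q),cv2.minEnclosingCircle(Q),Q.mean(0))
E
```

```text
t 4.25 pos [434.6  63.5 336.3] shift [-5.   2.   6.3] jaw 73.8 turn None j6 -1.23 gap 94.0 F [0.8 0.4 0.4] tilt [-0.02  0.01]
[[   0.      0.97    0.26   76.  ]
 [   1.     -0.      0.     -0.34]
 [   0.      0.26   -0.97 -160.26]
 [   0.      0.      0.      1.  ]] 58.16084957492485 -0.1031037267493264
egg_cup_mid [(0.7, [436.0, 62.0, 158.0]), (0.42, [401.0, 350.0, 1.0])]
mug_mid [(0.66, [407.0, -72.0, 30.0]), (0.37, [616.0, -96.0, 8.0])]
canister_mid []
scoop_mid [(0.59, [643.0, 103.0, 27.0])]
pot_stand_top [(0.96, [602.0, 111.0, 14.0]), (0.74, [587.0, -292.0, 8.0])]
180 668 ((439.4834289550781, 63.921207427978516), 20.945600509643555) [440.1185   63.68165]
128 832 ((435.7246398925781, 63.0650520324707), 25.985872268676758) [423.23856   64.455444]
64 425 ((435.99969482421875, 62.722984313964844), 33.69587326049805) [418.22     65.21969]
```

View pics/w1.png

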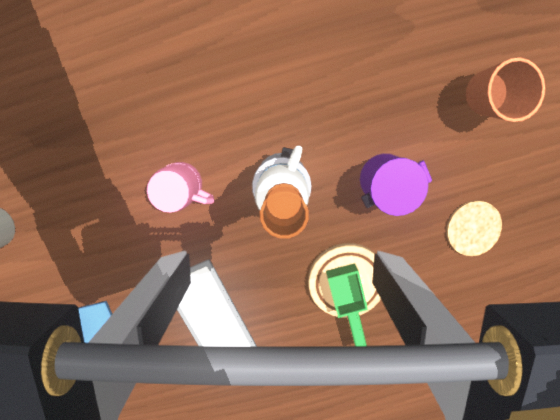

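Wrist view: the egg cup rim is at pixel (284,210), which fits to world (439.5, 64). The mug handle (296,155) and the canister's black tab (288,152) point nearly the same way. I'll descend and grip the egg cup.

{"name": "send_rows", "arguments": {"plan": [{"travel":[-5,2,30],"delta_rot":[0,0,0],"fingers":-1},{"travel":[0,0,35],"delta_rot":[0,0,0],"fingers":-1},{"travel":[0,0,35],"delta_rot":[0,0,0],"fingers":-1},{"travel":[0,0,30],"delta_rot":[0,0,0],"fingers":-1},{"travel":[0,0,20],"delta_rot":[0,0,0],"fingers":-1},{"travel":[0,0,12],"delta_rot":[0,0,0],"fingers":-1},{"travel":[0,0,0],"delta_rot":[0,0,0],"fingers":-1},{"travel":[0,0,0],"delta_rot":[0,0,0],"fingers":0},{"travel":[0,0,0],"delta_rot":[0,0,0],"fingers":0.2},{"travel":[0,0,0],"delta_rot":[0,0,0],"fingers":0.5},{"travel":[0,0,0],"delta_rot":[0,0,0],"fingers":1},{"travel":[0,0,0],"delta_rot":[0,0,0],"fingers":1},{"travel":[0,0,0],"delta_rot":[0,0,0],"fingers":1},{"travel":[0,0,0],"delta_rot":[0,0,0],"fingers":1}], "grip_force": 15}}

```text
clock: 6.3
eef_pos: [440.3, 63.7, 174.5]
eef_rot: [3.142, 0.0, 2.859]
wrist_force: [0.1, 0.4, 1.0]
finger_gap: 41.2
```

```bash
python3 -c "
from h import *
go(440,64,260)
go(580,303.5,260)"
```

```text
t 6.3 pos [440.3  63.7 174.5] shift [  0.3   0.2 -85.5] jaw 73.8 turn None j6 -1.23 gap 41.2 F [0.1 0.4 1. ] tilt [0. 0.]
t 6.3 pos [440.3  63.7 174.5] shift [-67.3 269.3 -85.5] jaw 73.8 turn None j6 -1.23 gap 41.2 F [0.1 0.4 1. ] tilt [0. 0.]
```

{"name": "send_rows", "arguments": {"plan": [{"travel":[0,0,-8],"delta_rot":[0,0,0],"fingers":1},{"travel":[0,0,-16],"delta_rot":[0,0,0],"fingers":1},{"travel":[0,0,-16],"delta_rot":[0,0,0],"fingers":1},{"travel":[-2.3,9.3,0],"delta_rot":[0,0,0],"fingers":1},{"travel":[-5,20,0],"delta_rot":[0,0,0],"fingers":1},{"travel":[-5,20,0],"delta_rot":[0,0,0],"fingers":1},{"travel":[-5,20,0],"delta_rot":[0,0,0],"fingers":1},{"travel":[-5,20,0],"delta_rot":[0,0,0],"fingers":1},{"travel":[-5,20,0],"delta_rot":[0,0,0],"fingers":1},{"travel":[-5,20,0],"delta_rot":[0,0,0],"fingers":1},{"travel":[-5,20,0],"delta_rot":[0,0,0],"fingers":1},{"travel":[-5,20,0],"delta_rot":[0,0,0],"fingers":1},{"travel":[-5,20,0],"delta_rot":[0,0,0],"fingers":1},{"travel":[-5,20,0],"delta_rot":[0,0,0],"fingers":1},{"travel":[-5,20,0],"delta_rot":[0,0,0],"fingers":1},{"travel":[-5,20,0],"delta_rot":[0,0,0],"fingers":1},{"travel":[-5,20,0],"delta_rot":[0,0,0],"fingers":1},{"travel":[0,0,0],"delta_rot":[0,0,0],"fingers":1}]}}

```text
clock: 8.55
eef_pos: [579.9, 305.3, 212.8]
eef_rot: [-3.141, -0.001, 2.86]
wrist_force: [-0.2, -0.0, -1.1]
finger_gap: 41.0
```

```bash
python3 - <<'E'
from h import *
go(580,303.5,47.5)
c=shot('wrist'); save(c,'w2.png')
for o in ['egg_cup_mid','coaster_top']:
    print(o,[(round(d['confidence'],2),w(c,d['at']).round(1).tolist()) for d in tip_of(o,'wrist')])
E
```

```text
t 8.55 pos [579.9 305.3 212.8] shift [ -0.9  -1.5 165.3] jaw 73.9 turn None j6 -0.86 gap 41.0 F [-0.2 -0.  -1.1] tilt [-0.09 -0.04]
egg_cup_mid [(0.94, [576.1, 306.4, 198.4])]
coaster_top [(0.61, [578.6, 303.5, 5.0])]
```

View pics/w2.png

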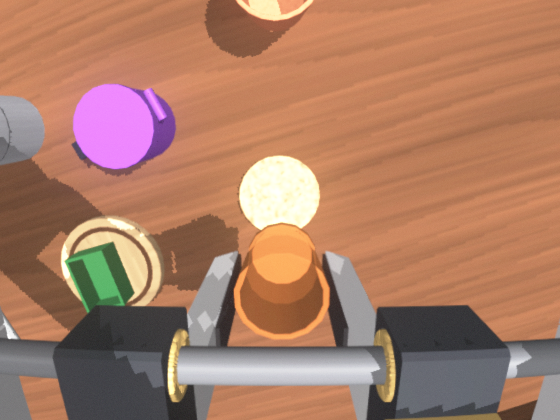

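The cup is held upright at pixel (282,280), with the coaster just below it. Lowering now.

{"name": "send_rows", "arguments": {"plan": [{"travel":[-0.5,-1.5,20],"delta_rot":[0,0,0],"fingers":1},{"travel":[0,0,30],"delta_rot":[0,0,0],"fingers":1},{"travel":[0,0,30],"delta_rot":[0,0,0],"fingers":1},{"travel":[0,0,30],"delta_rot":[0,0,0],"fingers":1},{"travel":[0,0,25],"delta_rot":[0,0,0],"fingers":1},{"travel":[0,0,15],"delta_rot":[0,0,0],"fingers":1},{"travel":[0,0,8],"delta_rot":[0,0,0],"fingers":1},{"travel":[0,0,4],"delta_rot":[0,0,0],"fingers":1},{"travel":[0,0,0],"delta_rot":[0,0,0],"fingers":1},{"travel":[0,0,0],"delta_rot":[0,0,0],"fingers":1},{"travel":[0,0,0],"delta_rot":[0,0,0],"fingers":1}]}}

```text
clock: 10.07
eef_pos: [580.3, 302.0, 52.9]
eef_rot: [3.141, 0.0, 2.859]
wrist_force: [-0.4, -0.4, 0.2]
finger_gap: 40.9
```

```bash
python3 -c "
from h import *
go(580,303.5,46.5)"
```

```text
t 10.07 pos [580.3 302.   52.9] shift [0.7 1.4 6.4] jaw 73.8 turn None j6 -0.86 gap 40.9 F [-0.4 -0.4  0.2] tilt [0.03 0.01]
```

{"name": "send_rows", "arguments": {"plan": [{"travel":[0.7,1.4,2],"delta_rot":[0,0,0],"fingers":1},{"travel":[0,0,2],"delta_rot":[0,0,0],"fingers":1},{"travel":[0,0,1.5],"delta_rot":[0,0,0],"fingers":1},{"travel":[0,0,0.5],"delta_rot":[0,0,0],"fingers":1},{"travel":[0,0,0],"delta_rot":[0,0,0],"fingers":1},{"travel":[0,0,0],"delta_rot":[0,0,0],"fingers":1}]}}

```text
clock: 10.82
eef_pos: [579.8, 303.4, 46.5]
eef_rot: [3.142, 0.0, 2.859]
wrist_force: [-0.3, 0.1, 1.4]
finger_gap: 41.3
```

{"name": "send_rows", "arguments": {"plan": [{"travel":[0,0,0],"delta_rot":[0,0,0],"fingers":0},{"travel":[0,0,0],"delta_rot":[0,0,0],"fingers":-0.5},{"travel":[0,0,0],"delta_rot":[0,0,0],"fingers":-1},{"travel":[0,0,0],"delta_rot":[0,0,0],"fingers":-1},{"travel":[0,0,-15],"delta_rot":[0,0,0],"fingers":-1},{"travel":[0,0,-30],"delta_rot":[0,0,0],"fingers":-1},{"travel":[0,0,-40],"delta_rot":[0,0,0],"fingers":-1},{"travel":[0,0,-40],"delta_rot":[0,0,0],"fingers":-1},{"travel":[7,-27,-15],"delta_rot":[0,0,0],"fingers":-1},{"travel":[7,-27,-15],"delta_rot":[0,0,0],"fingers":-1},{"travel":[7,-27,-15],"delta_rot":[0,0,0],"fingers":-1},{"travel":[7,-27,-15],"delta_rot":[0,0,0],"fingers":-1},{"travel":[7,-27,-15],"delta_rot":[0,0,0],"fingers":-1},{"travel":[7,-27,-15],"delta_rot":[0,0,0],"fingers":-1},{"travel":[7,-27,-15],"delta_rot":[0,0,0],"fingers":-1},{"travel":[7,-27,-15],"delta_rot":[0,0,0],"fingers":-1},{"travel":[7,-27,-10],"delta_rot":[0,0,0],"fingers":-1},{"travel":[7,-27,0],"delta_rot":[0,0,0],"fingers":-1},{"travel":[0,0,0],"delta_rot":[0,0,0],"fingers":-1},{"travel":[0,0,0],"delta_rot":[0,0,0],"fingers":-1}]}}

```text
clock: 13.32
eef_pos: [437.4, 64.1, 302.0]
eef_rot: [3.141, 0.001, 2.859]
wrist_force: [-0.2, -0.4, -0.1]
finger_gap: 93.7
```

```bash
python3 - <<'E'
from h import *
go(440,64,108)
c=shot('wrist'); save(c,'w3.png')
for o in ['mug_mid','canister_mid','egg_cup_mid']:
    print(o,[(round(d['confidence'],2),w(c,d['at']).round(1).tolist()) for d in tip_of(o,'wrist')])
P,_=cloud(c); r=np.hypot(P[:,0]-438,P[:,1]-64)
Q=P[(P[:,2]>127)&(P[:,2]<141)&(r<75)][:,:2].astype(np.float32)
C=cv2.minEnclosingCircle(Q); print('mugtop',len(Q),C,Q.mean(0))
C=np.array(C[0]); q=P[(P[:,2]>78)&(P[:,2]<125)][:,:2]-C; d=np.hypot(*q.T); q=q[(d>36)&(d<56)]
print('handle dir',len(q),np.degrees(np.arctan2(*q.mean(0)[::-1])))
Q=P[(P[:,2]>62)&(P[:,2]<76)&(np.hypot(*(P[:,:2]-C).T)<39)][:,:2].astype(np.float32); print('lid',len(Q),cv2.minEnclosingCircle(Q))
E
```

```text
t 13.32 pos [437.4  64.1 302. ] shift [ -2.3   0.6 194. ] jaw 73.8 turn None j6 -1.23 gap 93.7 F [-0.2 -0.4 -0.1] tilt [0.05 0.01]
mug_mid [(0.93, [436.1, 63.6, 103.3]), (0.58, [407.4, -72.2, 31.9])]
canister_mid []
egg_cup_mid [(0.93, [576.1, 304.7, 30.6])]
mugtop 2540 ((435.6282958984375, 63.079566955566406), 26.144704818725586) [434.4959    63.349476]
handle dir 167 143.82635381659568
lid 520 ((432.07037353515625, 63.95969009399414), 35.210472106933594)
```

View pics/w3.png

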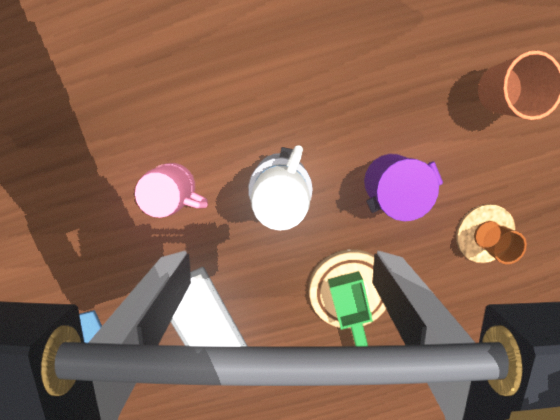

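The egg cup stands on the coaster at pixel (500,240). The mug's top is at (280,200), with its handle pointing to (297,155), world angle about 145°. I'll set the jaws at about 56° and grip the mug.

{"name": "send_rows", "arguments": {"plan": [{"travel":[1.5,-1.3,20],"delta_rot":[0,0,6],"fingers":-1},{"travel":[0,0,30],"delta_rot":[0,0,6],"fingers":-1},{"travel":[0,0,30],"delta_rot":[0,0,5.5],"fingers":-1},{"travel":[0,0,30],"delta_rot":[0,0,0],"fingers":-1},{"travel":[0,0,30],"delta_rot":[0,0,0],"fingers":-1},{"travel":[0,0,30],"delta_rot":[0,0,0],"fingers":-1},{"travel":[0,0,18],"delta_rot":[0,0,0],"fingers":-1},{"travel":[0,0,10],"delta_rot":[0,0,0],"fingers":-1},{"travel":[0,0,0],"delta_rot":[0,0,0],"fingers":-1},{"travel":[0,0,0],"delta_rot":[0,0,0],"fingers":-0.2},{"travel":[0,0,0],"delta_rot":[0,0,0],"fingers":0},{"travel":[0,0,0],"delta_rot":[0,0,0],"fingers":0.5},{"travel":[0,0,0],"delta_rot":[0,0,0],"fingers":1},{"travel":[0,0,0],"delta_rot":[0,0,0],"fingers":1},{"travel":[0,0,0],"delta_rot":[0,0,0],"fingers":1}], "grip_force": 20}}

```text
clock: 15.4
eef_pos: [435.6, 62.9, 103.6]
eef_rot: [3.141, 0.0, 2.553]
wrist_force: [0.5, 0.6, 0.9]
finger_gap: 56.0
```

```bash
python3 -c "
from h import *
go(589,-287,104)"
```

```text
t 15.4 pos [435.6  62.9 103.6] shift [-321.8 -206.    -0.4] jaw 56.3 turn None j6 -0.92 gap 56.0 F [0.5 0.6 0.9] tilt [0.02 0.  ]
```

{"name": "send_rows", "arguments": {"plan": [{"travel":[0,0,-8],"delta_rot":[0,0,0],"fingers":1},{"travel":[0,0,-22],"delta_rot":[0,0,0],"fingers":1},{"travel":[0,0,-25],"delta_rot":[0,0,0],"fingers":1},{"travel":[0,0,-21],"delta_rot":[0,0,0],"fingers":1},{"travel":[-11,-7,0],"delta_rot":[0,0,0],"fingers":1},{"travel":[-23,-15,0],"delta_rot":[0,0,0],"fingers":1},{"travel":[-24,-15,0],"delta_rot":[0,0,0],"fingers":1},{"travel":[-24,-15,0],"delta_rot":[0,0,0],"fingers":1},{"travel":[-24,-15,0],"delta_rot":[0,0,0],"fingers":1},{"travel":[-24,-15,0],"delta_rot":[0,0,0],"fingers":1},{"travel":[-24,-15,0],"delta_rot":[0,0,0],"fingers":1},{"travel":[-24,-15,0],"delta_rot":[0,0,0],"fingers":1},{"travel":[-24,-15,0],"delta_rot":[0,0,0],"fingers":1},{"travel":[-24,-15,0],"delta_rot":[0,0,0],"fingers":1},{"travel":[-24,-15,0],"delta_rot":[0,0,0],"fingers":1},{"travel":[-24,-15,0],"delta_rot":[0,0,0],"fingers":1},{"travel":[-24,-15,0],"delta_rot":[0,0,0],"fingers":1},{"travel":[-24,-15,0],"delta_rot":[0,0,0],"fingers":1},{"travel":[0,0,0],"delta_rot":[0,0,0],"fingers":1},{"travel":[0,0,0],"delta_rot":[0,0,0],"fingers":1}]}}

```text
clock: 17.9
eef_pos: [590.7, -283.7, 178.3]
eef_rot: [-3.142, -0.002, 2.553]
wrist_force: [-0.2, 0.9, -0.9]
finger_gap: 55.7
```

```bash
python3 - <<'E'
from h import *
c=shot('wrist'); save(c,'w4.png')
for o in ['mug_mid','tile_top']:
    print(o,[(round(d['confidence'],2),w(c,d['at']).round(1).tolist()) for d in tip_of(o,'wrist')])
P,(v,u)=cloud(c); col=c['color'][v,u].astype(int)
m=(col[:,2]>col[:,0]+40)&(abs(P[:,2]-8)<8); Q=P[m][:,:2].astype(np.float32); print('tile',cv2.minAreaRect(Q),np.median(P[m][:,2]))
go(589,-287,46)
E
```

```text
mug_mid []
tile_top [(0.58, [583.8, -290.7, 7.5])]
tile ((586.9957885742188, -289.3863830566406), (99.38370513916016, 98.9336929321289), 89.00104522705078) 8.057337051791876
t 18.05 pos [ 591.1 -283.3  179.4] shift [ -0.3  -4.2 133.4] jaw 56.3 turn None j6 -1.49 gap 55.8 F [-0.  -0.  -0.6] tilt [-0.01  0.01]
```

View pics/w4.png

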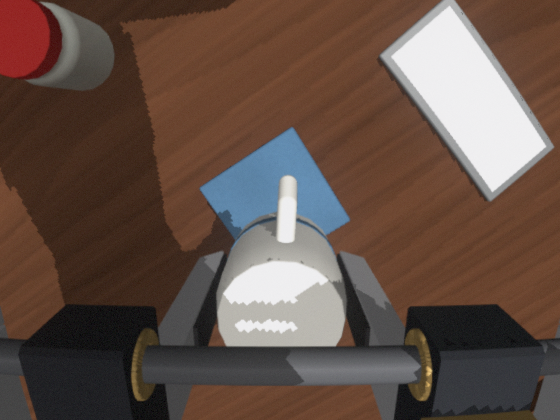

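The mug is held squarely, with its handle centred at (287,205) and the tile below it. Lowering.

{"name": "send_rows", "arguments": {"plan": [{"travel":[0,-5.6,15],"delta_rot":[0,0,0],"fingers":1},{"travel":[0,0,25],"delta_rot":[0,0,0],"fingers":1},{"travel":[0,0,30],"delta_rot":[0,0,0],"fingers":1},{"travel":[0,0,30],"delta_rot":[0,0,0],"fingers":1},{"travel":[0,0,18],"delta_rot":[0,0,0],"fingers":1},{"travel":[0,0,10],"delta_rot":[0,0,0],"fingers":1},{"travel":[0,0,5],"delta_rot":[0,0,0],"fingers":1},{"travel":[0,0,2],"delta_rot":[0,0,0],"fingers":1},{"travel":[0,0,1],"delta_rot":[0,0,0],"fingers":1},{"travel":[0,0,0],"delta_rot":[0,0,0],"fingers":1},{"travel":[0,0,0],"delta_rot":[0,0,0],"fingers":1},{"travel":[0,0,0],"delta_rot":[0,0,0],"fingers":1}]}}

```text
clock: 19.55
eef_pos: [588.2, -288.5, 43.6]
eef_rot: [3.142, 0.0, 2.553]
wrist_force: [0.8, -0.0, -2.6]
finger_gap: 55.6
```

{"name": "send_rows", "arguments": {"plan": [{"travel":[0,0,1],"delta_rot":[0,0,0],"fingers":1},{"travel":[0,0,1],"delta_rot":[0,0,0],"fingers":1},{"travel":[0,0,0],"delta_rot":[0,0,0],"fingers":1},{"travel":[0,0,0],"delta_rot":[0,0,0],"fingers":1}]}}

```text
clock: 20.05
eef_pos: [588.2, -288.5, 41.6]
eef_rot: [3.142, 0.0, 2.553]
wrist_force: [-1.0, 0.5, 1.9]
finger_gap: 55.7
```

{"name": "send_rows", "arguments": {"plan": [{"travel":[0,0,0],"delta_rot":[0,0,0],"fingers":0},{"travel":[0,0,0],"delta_rot":[0,0,0],"fingers":-0.5},{"travel":[0,0,0],"delta_rot":[0,0,0],"fingers":-1},{"travel":[0,0,0],"delta_rot":[0,0,0],"fingers":-1},{"travel":[0,0,-15],"delta_rot":[0,0,0],"fingers":-1},{"travel":[0,0,-40],"delta_rot":[0,0,0],"fingers":-1},{"travel":[0,0,-50],"delta_rot":[0,0,0],"fingers":-1},{"travel":[0,0,-50],"delta_rot":[0,0,0],"fingers":-1},{"travel":[18,28,-8],"delta_rot":[0,0,0],"fingers":-1},{"travel":[18,28,-8],"delta_rot":[0,0,0],"fingers":-1},{"travel":[18,28,-8],"delta_rot":[0,0,0],"fingers":-1},{"travel":[18,28,-8],"delta_rot":[0,0,0],"fingers":-1},{"travel":[18,28,-8],"delta_rot":[0,0,0],"fingers":-1},{"travel":[18,28,-8],"delta_rot":[0,0,0],"fingers":-1},{"travel":[18,28,-8],"delta_rot":[0,0,0],"fingers":-1},{"travel":[18,28,0],"delta_rot":[0,0,0],"fingers":-1},{"travel":[18,28,0],"delta_rot":[0,0,0],"fingers":-1},{"travel":[18,28,0],"delta_rot":[0,0,0],"fingers":-1},{"travel":[18,28,0],"delta_rot":[0,0,0],"fingers":-1},{"travel":[13,30,0],"delta_rot":[0,0,0],"fingers":-1}]}}

```text
clock: 22.55
eef_pos: [600.0, 110.9, 253.9]
eef_rot: [3.141, 0.001, 2.553]
wrist_force: [0.8, -0.2, -0.3]
finger_gap: 94.1
```

{"name": "send_rows", "arguments": {"plan": [{"travel":[0,0,0],"delta_rot":[0,0,-8.5],"fingers":-1},{"travel":[0,0,0],"delta_rot":[0,0,-8.5],"fingers":-1},{"travel":[0,0,0],"delta_rot":[0,0,-8.5],"fingers":-1},{"travel":[0,0,0],"delta_rot":[0,0,-8.5],"fingers":-1},{"travel":[0,0,0],"delta_rot":[0,0,0],"fingers":-1},{"travel":[0,0,0],"delta_rot":[0,0,0],"fingers":-1}]}}

```text
clock: 23.3
eef_pos: [600.1, 109.8, 253.0]
eef_rot: [3.142, 0.001, -3.14]
wrist_force: [0.2, 0.6, 1.3]
finger_gap: 93.8
```

```bash
python3 - <<'E'
from h import *
go(603,112,38)
c=shot('wrist'); save(c,'w5.png')
print([(round(d['confidence'],2),w(c,d['at']).round(1).tolist()) for d in tip_of('scoop_mid','wrist')])
P,(v,u)=cloud(c); col=c['color'][v,u].astype(int)
m=(col[:,1]>col[:,0]+30)&(col[:,1]>col[:,2]+20)&(P[:,2]>14)&(P[:,2]<52); Q=P[m][:,:2].astype(np.float32)
print('scoop',m.sum(),cv2.minAreaRect(Q),P[m][:,2].max())
b=Q[Q[:,0]<635]; print('bowl',cv2.minAreaRect(b)); h=Q[Q[:,0]>655]; 
if len(h)>9: print('handle',len(h),h.mean(0),cv2.fitLine(h,cv2.DIST_L2,0,.01,.01).ravel(),np.ptp(h,axis=0))
E
```

```text
t 23.3 pos [600.1 109.8 253. ] shift [ -2.8   2.2 215. ] jaw 90.1 turn None j6 -1.45 gap 93.8 F [0.2 0.6 1.3] tilt [0.03 0.  ]
[(0.88, [641.5, 104.6, 29.1])]
scoop 3377 ((639.5100708007812, 105.19601440429688), (41.297264099121094, 130.4099578857422), 89.32984161376953) 44.33127784602016
bowl ((604.579345703125, 105.60459899902344), (41.297264099121094, 60.5438117980957), 89.32984161376953)
handle 631 [678.7664 105.1616] [9.9999863e-01 1.6481553e-03 6.7876660e+02 1.0516154e+02] [49.604065 15.275223]
```

View pics/w5.png

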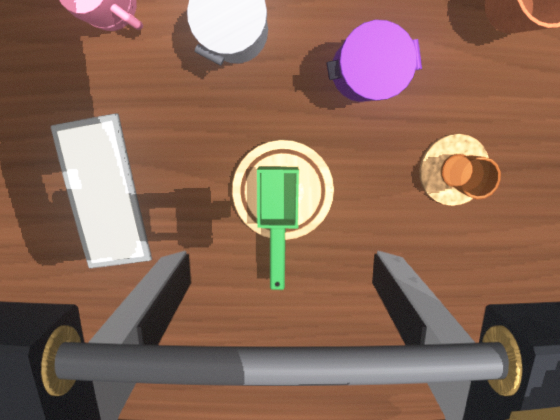

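The scoop is at (278,228), aligned with world x. Its bowl centre is (604.6, 105.6). Descending to grip it.

{"name": "send_rows", "arguments": {"plan": [{"travel":[-4.5,-4.2,20],"delta_rot":[0,0,0],"fingers":-1},{"travel":[0,0,35],"delta_rot":[0,0,0],"fingers":-1},{"travel":[0,0,35],"delta_rot":[0,0,0],"fingers":-1},{"travel":[0,0,35],"delta_rot":[0,0,0],"fingers":-1},{"travel":[0,0,35],"delta_rot":[0,0,0],"fingers":-1},{"travel":[0,0,30],"delta_rot":[0,0,0],"fingers":-1},{"travel":[0,0,16],"delta_rot":[0,0,0],"fingers":-1},{"travel":[0,0,9],"delta_rot":[0,0,0],"fingers":-1},{"travel":[0,0,0],"delta_rot":[0,0,0],"fingers":-1},{"travel":[0,0,0],"delta_rot":[0,0,0],"fingers":0},{"travel":[0,0,0],"delta_rot":[0,0,0],"fingers":0.3},{"travel":[0,0,0],"delta_rot":[0,0,0],"fingers":0.6},{"travel":[0,0,0],"delta_rot":[0,0,0],"fingers":1},{"travel":[0,0,0],"delta_rot":[0,0,0],"fingers":1},{"travel":[0,0,0],"delta_rot":[0,0,0],"fingers":1}], "grip_force": 15}}

```text
clock: 25.28
eef_pos: [604.6, 105.6, 37.4]
eef_rot: [-3.142, -0.0, -3.136]
wrist_force: [0.5, -0.6, -0.8]
finger_gap: 41.8
```

{"name": "send_rows", "arguments": {"plan": [{"travel":[0,0,-8],"delta_rot":[0,0,0],"fingers":1},{"travel":[0,0,-25],"delta_rot":[0,0,0],"fingers":1},{"travel":[0,0,-35],"delta_rot":[0,0,0],"fingers":1},{"travel":[0,0,-22],"delta_rot":[0,0,0],"fingers":1},{"travel":[2,-9,0],"delta_rot":[0,0,0],"fingers":1},{"travel":[3,-19,0],"delta_rot":[0,0,0],"fingers":1},{"travel":[3,-22,0],"delta_rot":[0,0,0],"fingers":1},{"travel":[3,-22,0],"delta_rot":[0,0,0],"fingers":1},{"travel":[3,-22,0],"delta_rot":[0,0,0],"fingers":1},{"travel":[3,-22,0],"delta_rot":[0,0,0],"fingers":1},{"travel":[3,-22,0],"delta_rot":[0,0,0],"fingers":1},{"travel":[3,-22,0],"delta_rot":[0,0,0],"fingers":1},{"travel":[3,-22,0],"delta_rot":[0,0,0],"fingers":1},{"travel":[3,-15,0],"delta_rot":[0,0,0],"fingers":1},{"travel":[2.7,-7,0],"delta_rot":[0,0,0],"fingers":1},{"travel":[0,0,0],"delta_rot":[0,0,-4],"fingers":1},{"travel":[0,0,0],"delta_rot":[0,0,-4],"fingers":1},{"travel":[0,0,0],"delta_rot":[0,0,0],"fingers":1},{"travel":[0,0,0],"delta_rot":[0,0,0],"fingers":1}]}}

```text
clock: 27.65
eef_pos: [574.0, -98.4, 127.5]
eef_rot: [3.142, 0.0, -2.998]
wrist_force: [-0.4, -0.2, 0.4]
finger_gap: 41.9
```

```bash
python3 - <<'E'
from h import *
c=shot('wrist'); save(c,'w6.png')
P,(v,u)=cloud(c); col=c['color'][v,u].astype(int)
m=(col[:,1]>col[:,0]+30)&(col[:,1]>col[:,2]+20); Q=P[m][:,:2].astype(np.float32)
print('scoop',cv2.minAreaRect(Q),P[m][:,2].max(),P[m][:,2].min())
m=(abs(P[:,2]-6)<5)&(np.ptp(col,axis=1)<25)&(col.min(1)>70)&(np.hypot(P[:,0]-608,P[:,1]+93)<110); print('rest',m.sum(),cv2.minAreaRect(P[m][:,:2].astype(np.float32)),np.median(P[m][:,2]))
print([(round(d['confidence'],2),w(c,d['at']).round(1).tolist()) for d in tip_of('rest_top','wrist')])
go(573,-98.5,30)
E
```

```text
scoop ((649.7297973632812, -76.04943084716797), (223.77870178222656, 50.13710021972656), 16.47835350036621) 223.8416928752904 -1.0508205142350562
rest 6776 ((604.1865234375, -86.46278381347656), (166.45932006835938, 96.81900024414062), 8.347978591918945) 6.191264661763938
[]
t 27.75 pos [574.  -98.5 127.5] shift [ 1.   0.1 97.5] jaw 98.2 turn None j6 -1.95 gap 41.4 F [-0.4 -0.8  0.1] tilt [ 0. -0.]
```

View pics/w6.png

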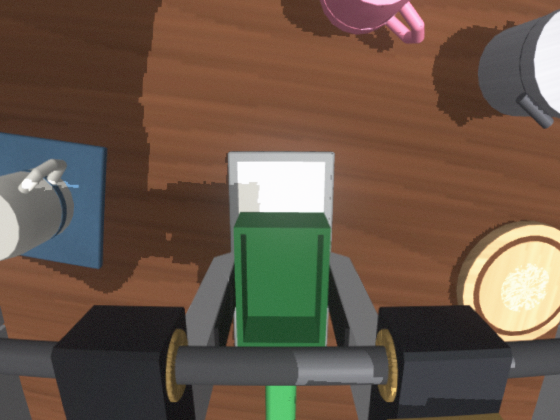

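The scoop is centred over and aligned with the rest (rest columns 229–334, scoop centre 281). Lowering.

{"name": "send_rows", "arguments": {"plan": [{"travel":[0.5,0,15],"delta_rot":[0,0,0],"fingers":1},{"travel":[0,0,25],"delta_rot":[0,0,0],"fingers":1},{"travel":[0,0,25],"delta_rot":[0,0,0],"fingers":1},{"travel":[0,0,17],"delta_rot":[0,0,0],"fingers":1},{"travel":[0,0,8],"delta_rot":[0,0,0],"fingers":1},{"travel":[0,0,4],"delta_rot":[0,0,0],"fingers":1},{"travel":[0,0,2],"delta_rot":[0,0,0],"fingers":1},{"travel":[0,0,1],"delta_rot":[0,0,0],"fingers":1},{"travel":[0,0,1],"delta_rot":[0,0,0],"fingers":1},{"travel":[0,0,0],"delta_rot":[0,0,0],"fingers":1},{"travel":[0,0,0],"delta_rot":[0,0,0],"fingers":1}]}}

```text
clock: 29.12
eef_pos: [573.6, -98.7, 29.6]
eef_rot: [-3.142, 0.0, -2.997]
wrist_force: [-0.0, -0.5, -0.3]
finger_gap: 42.0
```

{"name": "send_rows", "arguments": {"plan": [{"travel":[0,0,0.5],"delta_rot":[0,0,0],"fingers":1},{"travel":[0,0,0],"delta_rot":[0,0,0],"fingers":0},{"travel":[0,0,0],"delta_rot":[0,0,0],"fingers":-0.5},{"travel":[0,0,0],"delta_rot":[0,0,0],"fingers":-1},{"travel":[0,0,0],"delta_rot":[0,0,0],"fingers":-1},{"travel":[0,0,-15],"delta_rot":[0,0,0],"fingers":-1},{"travel":[0,0,-40],"delta_rot":[0,0,0],"fingers":-1},{"travel":[0,0,-50],"delta_rot":[0,0,0],"fingers":-1},{"travel":[0,0,-50],"delta_rot":[0,0,0],"fingers":-1},{"travel":[11,18,-10],"delta_rot":[0,0,0],"fingers":-1},{"travel":[11,18,-10],"delta_rot":[0,0,0],"fingers":-1},{"travel":[11,18,-10],"delta_rot":[0,0,0],"fingers":-1},{"travel":[11,18,-10],"delta_rot":[0,0,0],"fingers":-1},{"travel":[11,18,-10],"delta_rot":[0,0,0],"fingers":-1},{"travel":[11,18,-10],"delta_rot":[0,0,0],"fingers":-1},{"travel":[11,18,-10],"delta_rot":[0,0,0],"fingers":-1},{"travel":[11,18,0],"delta_rot":[0,0,0],"fingers":-1},{"travel":[11,18,0],"delta_rot":[0,0,0],"fingers":-1},{"travel":[14,17,0],"delta_rot":[0,0,0],"fingers":-1},{"travel":[0,0,0],"delta_rot":[0,0,0],"fingers":-1}]}}

```text
clock: 31.62
eef_pos: [435.0, 63.1, 254.0]
eef_rot: [-3.142, 0.0, -2.995]
wrist_force: [0.8, -0.5, 0.2]
finger_gap: 94.3
```

```bash
python3 - <<'E'
from h import *
go(436,63.5,38,56)
c=shot('wrist'); save(c,'w7.png')
for o in ['canister_mid','scoop_mid']:
    print(o,[(round(d['confidence'],2),w(c,d['at']).round(1).tolist()) for d in tip_of(o,'wrist')])
P,(v,u)=cloud(c); 
q=P[(P[:,2]>64)&(P[:,2]<77)&(np.hypot(P[:,0]-438,P[:,1]-64)<60)][:,:2].astype(np.float32)
print('lid',len(q),cv2.minEnclosingCircle(q),cv2.minAreaRect(q))
C=np.array([436,63.]); 
for i in range(5):
    a=q[np.hypot(*(q-C).T)<36]; C=np.array(cv2.minEnclosingCircle(a)[0])
print(C,a.mean(0)); q=P[(P[:,2]>30)&(P[:,2]<80)][:,:2]; r=q-C; d=np.hypot(*r.T); r=r[(d>38)&(d<50)]
print(np.histogram(np.degrees(np.arctan2(r[:,1],r[:,0])),bins=24,range=(-180,180))[0])
E
```

```text
t 31.62 pos [435.   63.1 254. ] shift [ -1.    0.3 216. ] jaw 98.4 turn 42.38390429185122 j6 -1.66 gap 94.3 F [ 0.8 -0.5  0.2] tilt [ 0.01 -0.  ]
canister_mid []
scoop_mid [(0.62, [608.4, -94.8, 21.4])]
lid 4001 ((436.1309814453125, 62.69773864746094), 33.95505142211914) ((436.2813720703125, 62.545921325683594), (67.40567779541016, 66.69758605957031), 7.155282020568848)
[436.13098145  62.69773865] [435.30826   62.494564]
[ 0  0  0  0  0  0  0  0  7 33 26 16  0  0  0  0  0  0  0  0  0 46 72  0]
```

View pics/w7.png

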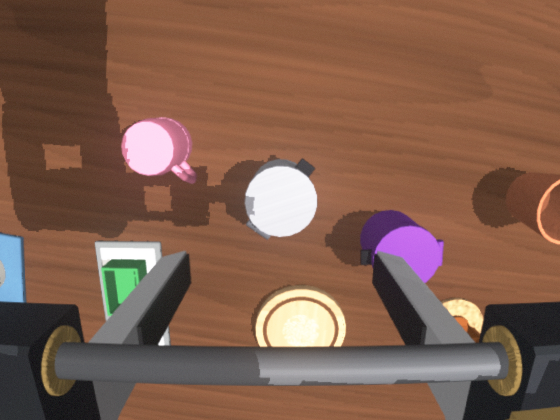

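The canister lid is at (281,201), fitted to (436.1, 62.7). Its tab (304,167) and hinge (260,229) lie along about 150°, so the jaws go to 60°. The scoop lies on the rest near (608, -95).

{"name": "send_rows", "arguments": {"plan": [{"travel":[-1,-0.5,10],"delta_rot":[0,0,9.6],"fingers":-1},{"travel":[0,0,25],"delta_rot":[0,0,9.6],"fingers":-1},{"travel":[0,0,30],"delta_rot":[0,0,9.6],"fingers":-1},{"travel":[0,0,30],"delta_rot":[0,0,9.6],"fingers":-1},{"travel":[0,0,25],"delta_rot":[0,0,0],"fingers":-1},{"travel":[0,0,25],"delta_rot":[0,0,0],"fingers":-1},{"travel":[0,0,25],"delta_rot":[0,0,0],"fingers":-1},{"travel":[0,0,20],"delta_rot":[0,0,0],"fingers":-1},{"travel":[0,0,18],"delta_rot":[0,0,0],"fingers":-1},{"travel":[0,0,10],"delta_rot":[0,0,0],"fingers":-1},{"travel":[0,0,0],"delta_rot":[0,0,0],"fingers":-1},{"travel":[0,0,0],"delta_rot":[0,0,0],"fingers":-0.3},{"travel":[0,0,0],"delta_rot":[0,0,0],"fingers":0},{"travel":[0,0,0],"delta_rot":[0,0,0],"fingers":1},{"travel":[0,0,0],"delta_rot":[0,0,0],"fingers":1},{"travel":[0,0,0],"delta_rot":[0,0,0],"fingers":1},{"travel":[0,0,0],"delta_rot":[0,0,0],"fingers":1}], "grip_force": 40}}

```text
clock: 33.9
eef_pos: [437.2, 61.9, 36.3]
eef_rot: [3.141, 0.001, 2.616]
wrist_force: [-0.2, 0.8, 6.0]
finger_gap: 66.3
```

```bash
python3 -c "
from h import *
go(603,112,50)"
```

```text
t 33.9 pos [437.2  61.9  36.3] shift [-118.3  126.5  -13.5] jaw 59.9 turn None j6 -0.99 gap 66.3 F [-0.2  0.8  6. ] tilt [0.04 0.01]
```

{"name": "send_rows", "arguments": {"plan": [{"travel":[0,0,-6],"delta_rot":[0,0,0],"fingers":1},{"travel":[0,0,-18],"delta_rot":[0,0,0],"fingers":1},{"travel":[0,0,-25],"delta_rot":[0,0,0],"fingers":1},{"travel":[0,0,-25],"delta_rot":[0,0,0],"fingers":1},{"travel":[0,0,-10],"delta_rot":[0,0,0],"fingers":1},{"travel":[-5,5,0],"delta_rot":[0,0,0],"fingers":1},{"travel":[-10,11,0],"delta_rot":[0,0,0],"fingers":1},{"travel":[-15,16,0],"delta_rot":[0,0,0],"fingers":1},{"travel":[-15,16,0],"delta_rot":[0,0,0],"fingers":1},{"travel":[-15,16,0],"delta_rot":[0,0,0],"fingers":1},{"travel":[-15,16,0],"delta_rot":[0,0,0],"fingers":1},{"travel":[-15,16,0],"delta_rot":[0,0,0],"fingers":1},{"travel":[-15,15,0],"delta_rot":[0,0,0],"fingers":1},{"travel":[-10,10,0],"delta_rot":[0,0,0],"fingers":1},{"travel":[-5,5.5,0],"delta_rot":[0,0,0],"fingers":1},{"travel":[0,0,0],"delta_rot":[0,0,0],"fingers":1},{"travel":[0,0,0],"delta_rot":[0,0,0],"fingers":1}]}}

```text
clock: 36.02
eef_pos: [603.8, 111.0, 119.6]
eef_rot: [-3.141, -0.0, 2.616]
wrist_force: [-0.1, 0.4, -2.1]
finger_gap: 66.6
```

```bash
python3 - <<'E'
from h import *
go(603,112,50.3)
c=shot('wrist'); save(c,'w8.png')
print([(round(d['confidence'],2),w(c,d['at']).round(1).tolist()) for d in tip_of('pot_stand_top','wrist')])
E
```

```text
t 36.02 pos [603.8 111.  119.6] shift [ 1.2  0.5 69.3] jaw 59.9 turn None j6 -0.92 gap 66.6 F [-0.1  0.4 -2.1] tilt [-0.04 -0.01]
[]
```

View pics/w8.png

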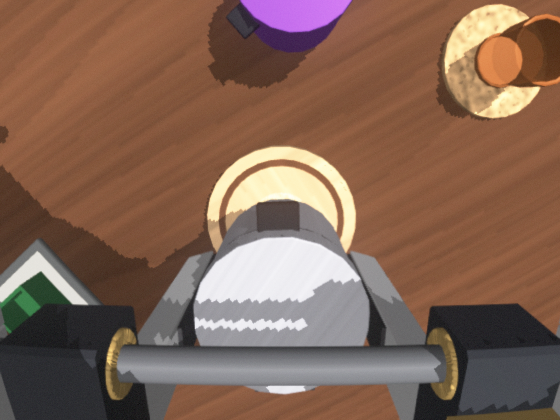

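The canister is held square, with its tab at (278,215) and the empty stand centred below at column 281. Lowering.

{"name": "send_rows", "arguments": {"plan": [{"travel":[0,0.5,12],"delta_rot":[0,0,0],"fingers":1},{"travel":[0,0,20],"delta_rot":[0,0,0],"fingers":1},{"travel":[0,0,17],"delta_rot":[0,0,0],"fingers":1},{"travel":[0,0,9],"delta_rot":[0,0,0],"fingers":1},{"travel":[0,0,5],"delta_rot":[0,0,0],"fingers":1},{"travel":[0,0,3],"delta_rot":[0,0,0],"fingers":1},{"travel":[0,0,1],"delta_rot":[0,0,0],"fingers":1},{"travel":[0,0,1],"delta_rot":[0,0,0],"fingers":1},{"travel":[0,0,0],"delta_rot":[0,0,0],"fingers":1},{"travel":[0,0,0],"delta_rot":[0,0,0],"fingers":1},{"travel":[0,0,0],"delta_rot":[0,0,0],"fingers":1}]}}

```text
clock: 37.5
eef_pos: [604.5, 111.5, 52.0]
eef_rot: [3.141, 0.0, 2.616]
wrist_force: [-0.7, -0.9, -2.0]
finger_gap: 66.6
```

{"name": "send_rows", "arguments": {"plan": [{"travel":[0,0,1],"delta_rot":[0,0,0],"fingers":1},{"travel":[0,0,0.7],"delta_rot":[0,0,0],"fingers":1},{"travel":[0,0,0],"delta_rot":[0,0,0],"fingers":1},{"travel":[0,0,0],"delta_rot":[0,0,0],"fingers":1}]}}

```text
clock: 38.0
eef_pos: [604.5, 111.5, 50.4]
eef_rot: [3.142, 0.0, 2.616]
wrist_force: [-2.3, -0.4, 1.7]
finger_gap: 66.3
```

{"name": "send_rows", "arguments": {"plan": [{"travel":[0,0,0],"delta_rot":[0,0,0],"fingers":0},{"travel":[0,0,0],"delta_rot":[0,0,0],"fingers":-0.5},{"travel":[0,0,0],"delta_rot":[0,0,0],"fingers":-1},{"travel":[0,0,0],"delta_rot":[0,0,0],"fingers":-1},{"travel":[0,0,-12],"delta_rot":[0,0,0],"fingers":-1},{"travel":[0,0,-35],"delta_rot":[0,0,0],"fingers":-1},{"travel":[0,0,-45],"delta_rot":[0,0,0],"fingers":-1},{"travel":[0,0,-50],"delta_rot":[0,0,0],"fingers":-1},{"travel":[0,0,-50],"delta_rot":[0,0,0],"fingers":-1},{"travel":[15,-14,0],"delta_rot":[0,0,0],"fingers":-1},{"travel":[20,-19,0],"delta_rot":[0,0,0],"fingers":-1},{"travel":[20,-19,0],"delta_rot":[0,0,0],"fingers":-1},{"travel":[20,-19,0],"delta_rot":[0,0,0],"fingers":-1},{"travel":[20,-19,0],"delta_rot":[0,0,0],"fingers":-1},{"travel":[20,-19,0],"delta_rot":[0,0,0],"fingers":-1},{"travel":[20,-19,0],"delta_rot":[0,0,0],"fingers":-1},{"travel":[10,-9,0],"delta_rot":[0,0,0],"fingers":-1},{"travel":[0,0,0],"delta_rot":[0,0,0],"fingers":-1},{"travel":[0,0,0],"delta_rot":[0,0,0],"fingers":-1}]}}

```text
clock: 40.38
eef_pos: [410.9, 65.8, 242.4]
eef_rot: [3.141, 0.0, 2.616]
wrist_force: [-0.4, 1.0, -1.3]
finger_gap: 93.9
```

```bash
python3 - <<'E'
from h import *
for n in ['top','scene']:
    c=shot(n); save(c,n+'9.png')
    for o in 'egg_cup_mid coaster_top mug_mid tile_top canister_mid pot_stand_top scoop_mid rest_top jar pot'.split():
        print(n,o,[(round(d['confidence'],2),w(c,d['at']).round().tolist()) for d in tip_of(o,n)])
    P,(v,u)=cloud(c); col=c['color'][v,u].astype(int)
    def top(name,x,y,lo,hi,r):
        q=P[(P[:,2]>lo)&(P[:,2]<hi)&(np.hypot(P[:,0]-x,P[:,1]-y)<r)][:,:2].astype(np.float32)
        if len(q)>5: print(name,len(q),np.round(cv2.minEnclosingCircle(q)[0],1))
    top('egg',580,303,50,66,45); top('mug',588,-288,64,80,45); top('can',604,112,76,92,48)
    m=(col[:,1]>col[:,0]+30)&(col[:,1]>col[:,2]+20)&(P[:,2]>10)&(P[:,2]<50)&(P[:,0]>500); print('scoop',cv2.minAreaRect(P[m][:,:2].astype(np.float32)))
E
```

```text
top egg_cup_mid []
top coaster_top [(0.9, [580.0, 304.0, 6.0])]
top mug_mid [(0.84, [591.0, -288.0, 43.0]), (0.67, [408.0, -63.0, 32.0])]
top tile_top [(0.89, [584.0, -289.0, 6.0])]
top canister_mid [(0.7, [610.0, 113.0, 46.0]), (0.47, [477.0, 192.0, 35.0])]
top pot_stand_top []
top scoop_mid [(0.84, [613.0, -94.0, 19.0])]
top rest_top [(0.87, [609.0, -92.0, 12.0])]
top jar [(0.78, [385.0, -353.0, -1.0])]
top pot [(0.69, [402.0, 353.0, -5.0])]
egg 81 [580.1 303.3]
mug 305 [ 589.5 -286. ]
can 532 [603.6 114.5]
scoop ((609.6158447265625, -92.21907043457031), (130.18215942382812, 42.19132995605469), 8.1486234664917)
scene egg_cup_mid [(0.53, [605.0, 110.0, 46.0])]
scene coaster_top [(0.91, [575.0, 301.0, 6.0])]
scene mug_mid [(0.93, [403.0, -66.0, 28.0]), (0.66, [586.0, -287.0, 43.0]), (0.2, [609.0, -92.0, 21.0])]
scene tile_top [(0.72, [588.0, -286.0, 6.0]), (0.48, [606.0, 111.0, 50.0])]
scene canister_mid [(0.91, [602.0, 111.0, 47.0]), (0.63, [477.0, 193.0, 34.0])]
scene pot_stand_top [(0.88, [601.0, 113.0, 13.0])]
scene scoop_mid [(0.92, [613.0, -92.0, 22.0]), (0.67, [403.0, 351.0, -2.0])]
scene rest_top [(0.88, [606.0, -92.0, 9.0])]
scene jar [(0.85, [389.0, -352.0, 1.0])]
scene pot [(0.91, [403.0, 351.0, 0.0])]
egg 124 [580.5 304.5]
mug 159 [ 590.  -286.9]
can 486 [601.6 109.2]
scoop ((609.4926147460938, -92.45997619628906), (131.92079162597656, 46.17961120605469), 8.497702598571777)
```

View pics/top9.png

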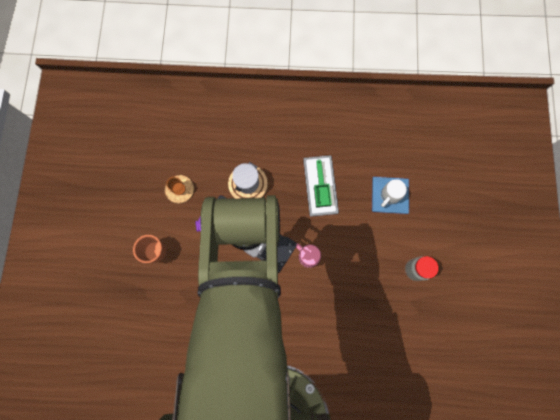

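View pics/scene9.png

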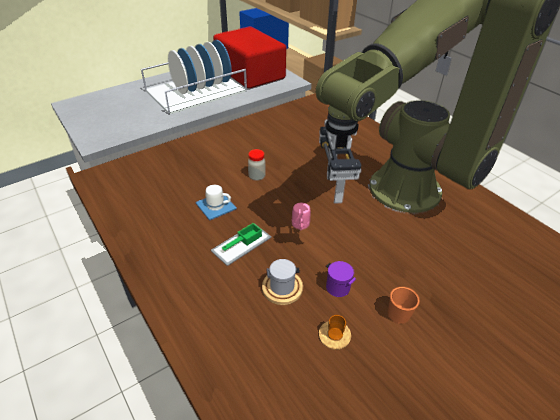

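Both views show all four items upright on their places: egg cup (179,188), mug (394,192), canister (247,180) and scoop (321,185). The fits put each within about 4 mm of its place, and the jar and terracotta cup haven't moved. Handing in.

```bash
python3 -c "
from cell import manip
print(manip.sign_off(), manip.read_state()['clock'])"
```

```text
the job is handed in; nothing more can be done
the job is handed in; nothing more can be done
```

I took the stack apart and set all four things on their places, then handed the job in at about 41 s. The sign-off gives no verdict.

- **Placing:** I moved the egg cup, mug, scoop and canister in that order. Each was lowered until it touched, or to about 0.5 mm above its place, before I let go.
- **Depth fits:** In the last top and scene pictures, each thing sat within about 4 mm of its place's middle, against the 15 mm allowed. The scoop lay at about 8°, matching the rest.
- **Bystanders and look-alikes:** The jar and the terracotta cup read within about 4 mm of their starting positions, inside the detector's error. The pink mug and the purple canister stand where they were.
- **Checks that disagreed:** The trained networks' readings of mug, canister and scoop were up to about 9 mm off the depth fits. They missed the egg cup in the top view, and in the scene view they reported it at the canister's position. I went by the depth fits and the pictures, which show everything upright and in place.

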